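# Key a handwheel onto its gearbox shaft

### The arm

A 6-joint arm with a two-finger parallel gripper is mounted at the origin on the work surface. World frame = base frame: x ahead of the robot, y to its left, z up, the work surface at z = 0. Lengths are in m, angles in rad, forces in N, time in s.
With the tool pointing down it reaches from about 0.375 to 0.925 m from the base axis. Payload 5.7 kg.
Tool frame: the origin (TCP) lies midway between the tips of the shut fingers; the grasp point (between the pads) lies 19 mm behind it (grasp_offset is the distance from the TCP to the grasp point, in m); z points along the fingers, y is the line along which they close (so a half turn about z gives the same grasp; the last joint's range is limited). The gripper opens to 85 mm and grips with 20 to 120 N. Pads are 22 mm wide; open, the fingers measure 114 mm over their backs; the gripper's body (76 mm by 85 mm) begins 54 mm behind the grasp point. The pads swing forward as they close: fully open they stand 13 mm farther back than shut.
Start: joints at [1.018, 0.359, 1.51, -0, 1.272, -0.115], TCP at [0.254, 0.543, 0.231] pointing down, gripper open.
Joint ranges: [-2.97, 2.97], [-1.01, 2.36], [0.21, 2.38], [-0.96, 4.11], [0.2, 2.71], [-2.98, 2.98]. Speed limits (rad/s): [2.39, 2.39, 3.14, 3.14, 3.14, 3.14].

### API

Orientations are given as [roll, pitch, yaw] about the fixed x, y, z axes, in that order (R = Rz(yaw) Ry(pitch) Rx(roll)).
In Python, from plant import * gives the robot as it stands.
- The arm moves only by the shell command python3 -m handwheel 'ROWS' [FORCE]. ROWS is JSON, a list of rows, each a list of 3 entries, a list of its own where there are three numbers: the turn, a rotation vector about the tool's x, y, z in degrees, then the shift along the tool's x, y, z in m, then the closure, from 0 (fully open) to 1 (shut). In form: [[[rx, ry, rz], [tx, ty, tz], hand], ...]. A call has 1 to 12 rows; each row shifts and turns the commanded pose from where the row before left it, along the tool's axes as they then stand; what a row does not reach is not made up. A row lasts 1/8 s, in which the tool goes at most 62.5 mm and 10.7 degrees, less where a joint would pass 70% of its speed; a pose out of reach is approached as far as the arm can. A call is refused whole if a number of a shift passes 0.0625 or a number of a turn 10.7, either way. A call with a gripper value outside its range is refused whole. The fingers move at their own pace and stop on an object; FORCE is the grip in N (left out, the last holds). Time passes only in rows, so rows that do not move let the fingers close. It gives the time, the measured TCP pose, the force, the opening and the grip force at its end, in the units of the state.
- sense(): the state, without advancing time (a new reading comes with each control period).
- get_image(name): name is "scene" or "top" or "wrist"; returns a dict with "color" (400x640x3 uint8, red, green, blue), "range_z" (400x640 float32, m along the optical axis (not along the pixel's ray), 0 where there is no reading), "fx", "fy", "cx", "cy" (pixels), "rvec" (rotation vector, rad) and "tvec" (3), from world to camera coordinates, as OpenCV has them; the wrist camera has in their place "tool_from_camera" (4x4, takes a point from camera to tool coordinates, whose origin is the TCP and whose axes are the flange's). Camera axes: x right, y down, z forward; pixel columns grow to the right and rows downward; lengths in m; the calibration is good to about 2 mm. A picture is of the moment at which its call begins: read the wrist's pose just before it.
- job_done(): hands the job in; it is judged then, once.
Trained networks look in a picture, given as the dict that the camera call returned (one of the last four; its "shot" number tells which), for a name from the list of things; names that differ only in an ending like _2 or _b are one class to them, and where a whole thing is asked for, a point or a joint stands for the part that bears it (a point fixed in the world has none). Each returns a list of dicts, best first, with "p" (0 to 1); they miss things now and then, are a little off and sometimes report something else, mostly with a low value. They report only what shows in the picture. A call takes as long as a camera call. They do not tell look-alikes from the thing itself.
- silhouettes(query, picture): "pixels" (400x640 bool, what is visible of it) and "position" ([column, row] in pixels, amid what is visible of it).
The state is a dict: "time": time; "joint_positions": joint angles; "qd": joint speeds; "joint_efforts": joint torques, N m; "ee_pos": TCP position; "orientation": TCP orientation; "wrist_force": force on the tool from outside, world axes, zero at the start; "moment": the same for the moment, N m; "grip_width": finger opening in m; "grasp_force": force on a finger pad.
Only numpy, scipy, OpenCV 4.12 (cv2) and the standard library are available. Lean on these libraries where they do the work, as an engineer would, in place of code of your own. Each camera call takes 0.05 s, during which the arm holds its last target. There are 200 camera calls.

### The job

Fit the loose handwheel onto the upright keyed shaft of the gearbox, boss upwards: set it over the shaft, turn it under light pressure until its keyway finds the key, then lower it under control until it sits fully home on the collar, and let go. Be gentle: do not force it down or sideways against the key and do not let it drop; leave the scraper, jar and sanding block where they are.

Things in the scene. Friction and masses are not known exactly. Their poses are not given: they have to be found in the camera images.
- gearbox: Fixed painted gear housing on the bench: foot 180 x 150 x 12 mm, body 140 x 120 mm rising to 87 mm, round steel collar (44 mm across) on top, its flat face 100 mm above the bench. Carries the upright keyed shaft. Origin: centre of its underside, on the shaft axis; z up. Its +x side has an amber sight glass and a brass plug.
- shaft_seat (a point): Shaft axis at the collar's upper face, where the hub's underside must come to rest. Axes as the gearbox's. The key, 8 mm wide, stands out 5 mm from the shaft's side, from the collar to 26 mm above it. Seen from above it points up to 1 rad to either side of this +x; its exact angle is not measured.
- stem: The upright shaft with its key, carried by the gearbox; origin on its axis at the collar's upper face, axes as the gearbox's (they do not show the key's angle). Steel, 22 mm diameter up to 40 mm above the collar, tapering to 15 mm at 45 mm, then a 12 mm threaded stud to 63 mm. The shaft is braked: it does not turn below 3 N m.
- handwheel: Loose handwheel, 0.3 to 0.65 kg, lying boss up on the bench. Bare-metal round hub 48 mm across, 54 mm high, bored through at 24 mm; dark rim 150 mm across, 2 to 16 mm above the underside; three spokes. Above 20 mm the hub (boss) stands free and can be gripped across at any angle. Origin: centre of the hub's underside; z up through the boss, +x to the keyway.
- handwheel_mid (a point): Centre of the handwheel, on its axis, 27 mm above the hub's underside; axes as the handwheel's. Keyway on the +x side, full height of the bore, 9.8 mm wide, floor 17.5 mm from the axis. Off the key, the hub stops on the key with its underside 26 mm above the collar; lined up within about 0.06 rad it goes down to the collar.
- handwheel_lug (a point): Centre of the top of the one round lug on the handwheel's rim (22 mm across with a brass hole), 67 mm from the axis and 20 mm above the underside, on the same (+x) side as the keyway.
- scraper: Bystander: flat paint scraper 220 mm long lying on the far part of the bench. Origin under its middle.
- jar: Bystander: closed glass jar, 64 mm across, 85 mm high, standing to the left. Origin: centre of its underside.
- sanding_block: Bystander: cork sanding block 110 x 65 x 30 mm, lying to the right. Origin: centre of its underside.
Mind the look-alikes: they are no part of the job. Of the things that look like the handwheel, the smaller one is meant. There is more than one size of the gearbox; the one meant has the size given above.

How it is judged:
By the outcome, as a careful person would: the job done as asked, in the order asked, and still so for the second after the job is handed in, with the robot touching nothing.
It also fails if it takes over 72 s, if anything falls off the work surface, if the arm or the gripper's body presses on something with over 40 N, if the wrist force passes 120 N, or if a joint passes its speed limit or range.

## Working session

There is one attempt and no reset: what is moved stays moved. The work goes in short steps, Python scripts to look and compute and a shell command to move; the robot and the scene stay as the last step left them, time stands still between calls to the robot, and variables do not carry over. Pictures are saved under pics/ and viewed, at most 10 in all, crops included, and the job is handed in when it is done.

```bash
mkdir -p pics; ls
cat > h.py <<'E'
from plant import *
import numpy as np, cv2
from scipy.spatial.transform import Rotation as R
def cam(p):
    if "rvec" in p:
        Rm=cv2.Rodrigues(np.array(p["rvec"],float))[0]; t=np.array(p["tvec"],float).ravel()
        return Rm.T, -Rm.T@t
    s=sense(); T=np.eye(4); T[:3,:3]=R.from_euler('xyz',s["orientation"]).as_matrix(); T[:3,3]=s["ee_pos"]
    T=T@np.array(p["tool_from_camera"]); return T[:3,:3],T[:3,3]
def cloud(p):
    A,c=cam(p); z=p["range_z"]; v,u=np.mgrid[:400,:640]
    P=np.stack([(u-p["cx"])/p["fx"]*z,(v-p["cy"])/p["fy"]*z,z],-1)@A.T+c
    P[z==0]=np.nan; return P
def proj(p,X):
    A,c=cam(p); q=(np.atleast_2d(X)-c)@A
    return np.c_[p["fx"]*q[:,0]/q[:,2]+p["cx"],p["fy"]*q[:,1]/q[:,2]+p["cy"]]
def save(n,im): cv2.imwrite("pics/"+n+".png",im[...,::-1])
E
python3 - <<'E'
from h import *
p=get_image("top"); q=get_image("scene")
save("a",np.vstack([p["color"],q["color"]])[:, :]) if 0 else cv2.imwrite("pics/a.png",cv2.resize(np.vstack([p["color"],q["color"]]),(480,600),interpolation=cv2.INTER_AREA)[...,::-1])
C=cloud(p)
for n in ["handwheel","gearbox","handwheel_lug","stem"]:
    for d in silhouettes(n,p):
        m=d["pixels"]; X=C[m]; X=X[~np.isnan(X[:,0])]
        print(n,round(d["p"],2),np.round(d["position"]),m.sum(),np.round(np.percentile(X,[2,50,98],axis=0),3).tolist())
print(sense())
E
```

```text
pics
handwheel 0.86 [264. 215.] 1240 [[0.451, 0.079, -0.002], [0.519, 0.153, 0.016], [0.595, 0.217, 0.056]]
handwheel 0.81 [242. 120.] 2655 [[0.687, 0.137, -0.001], [0.787, 0.23, 0.023], [0.886, 0.336, 0.079]]
gearbox 0.97 [371. 206.] 3149 [[0.465, -0.236, 0.008], [0.551, -0.155, 0.086], [0.645, -0.087, 0.127]]
gearbox 0.96 [369. 276.] 1458 [[0.28, -0.214, 0.004], [0.347, -0.156, 0.057], [0.4, -0.108, 0.081]]
handwheel_lug 0.68 [240. 120.] 2425 [[0.689, 0.137, 0.008], [0.787, 0.232, 0.023], [0.884, 0.336, 0.079]]
handwheel_lug 0.66 [260. 212.] 1181 [[0.454, 0.077, -0.001], [0.522, 0.154, 0.016], [0.593, 0.217, 0.056]]
stem 0.51 [376. 202.] 72 [[0.545, -0.173, 0.106], [0.554, -0.161, 0.144], [0.567, -0.153, 0.165]]
stem 0.5 [374. 279.] 50 [[0.329, -0.173, 0.065], [0.343, -0.161, 0.089], [0.351, -0.154, 0.112]]
stem 0.48 [263. 215.] 1196 [[0.453, 0.078, -0.001], [0.518, 0.148, 0.016], [0.593, 0.216, 0.056]]
{'time': 0.3, 'joint_positions': array([ 1.01792854e+00,  3.59062084e-01,  1.51074824e+00,  2.89567613e-05,
        1.27251684e+00, -1.15068119e-01]), 'qd': array([ 0.00066417, -0.00287175, -0.00131652,  0.00081409, -0.00044346,
       -0.00113924]), 'joint_efforts': array([ 4.93310799e-04, -5.27075958e+01, -2.78499395e+01, -1.65213942e-04,
        8.81112559e-03,  5.25210680e-05]), 'ee_pos': array([0.25421398, 0.54320275, 0.23097785]), 'orientation': array([-3.14086617e+00, -1.11821924e-04,  2.70378443e+00]), 'wrist_force': array([-0.21933822, -1.06715178,  0.1042688 ]), 'moment': array([ 0.02004713, -0.01925228,  0.03545774]), 'grasp_force': 0.0, 'grip_width': 0.08545450389360841}
```

Run:
```python
from h import *
p=get_image("top"); im=p["color"][80:320,200:440]
cv2.imwrite("pics/b.png",cv2.resize(im,(600,600),interpolation=cv2.INTER_CUBIC)[...,::-1])
```

```text
(no output)
```

View pics/b.png

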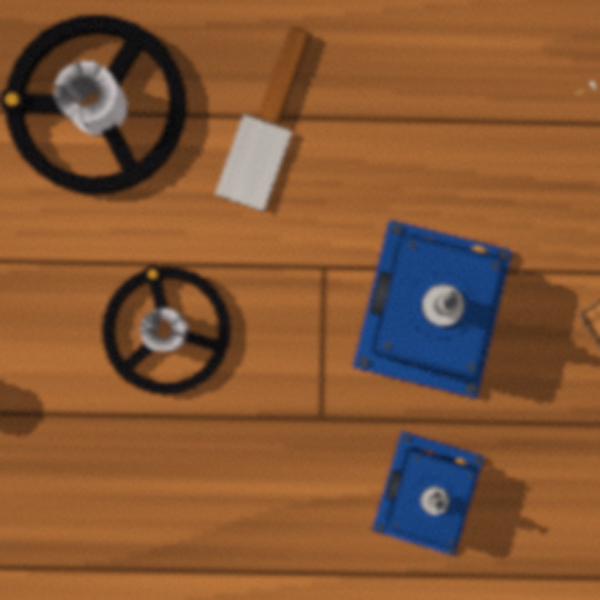

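Look-alikes: the wheels are at pixels (264,215), about 150 mm, and (242,120), about 200 mm. The smaller one is meant. The gearboxes are at (371,206), about 180x150 mm with its top at about 100 mm, and (369,276), about 120 mm. The first fits the given size. The crop confirms both: lug toward the top of the picture, and gearbox +x (amber and brass) also at the top.

```bash
python3 -m handwheel '[[[0,0,10.5],[0,0,0],0],[[0,0,10.5],[0,0,0],0],[[0,0,10.5],[0,0,0],0],[[0,0,10.5],[0,0,0],0]]'
python3 -m handwheel '[[[0,0,0],[-0.051,0.01,-0.008],0],[[0,0,0],[-0.051,0.01,-0.008],0],[[0,0,0],[-0.051,0.01,-0.008],0],[[0,0,0],[-0.051,0.01,-0.008],0],[[0,0,0],[-0.051,0.01,-0.008],0],[[0,0,0],[-0.051,0.01,-0.008],0],[[0,0,0],[-0.051,0.01,-0.008],0],[[0,0,0],[-0.051,0.01,-0.008],0],[[0,0,0],[-0.051,0.01,-0.008],0],[[0,0,0],[0,0,0],0]]'
python3 - <<'E'
from h import *
s=sense();p=get_image("wrist"); print(np.round(p["tool_from_camera"],3).tolist(),s["ee_pos"],s["orientation"])
save("c",p["color"]); C=cloud(p)
np.save("c.npy",C)
Z=C[...,2]
for lo,hi in [(.012,.018),(.018,.024),(.05,.058)]:
    m=(Z>lo)&(Z<hi)&(np.hypot(C[...,0]-.523,C[...,1]-.148)<.09); print(lo,m.sum(),np.round([np.nanmin(C[m],0),np.nanmedian(C[m],0),np.nanmax(C[m],0)],4).tolist())
E
```

```text
time: 0.85
ee_pos: [0.2543, 0.5433, 0.2312]
orientation: [-3.141, 0.0, 1.965]
wrist_force: [-0.7, -0.2, -0.1]
grip_width: 0.0853
grasp_force: 0.0
time: 2.1
ee_pos: [0.5184, 0.1529, 0.304]
orientation: [3.14, 0.002, 1.966]
wrist_force: [-0.5, 0.9, 0.1]
grip_width: 0.0851
grasp_force: 0.0
[[-0.0, -0.945, -0.326, 0.082], [1.0, -0.0, -0.0, 0.0], [-0.0, -0.326, 0.945, -0.142], [0.0, 0.0, 0.0, 1.0]] [0.51843833 0.15285333 0.30395397] [3.13972484e+00 1.59491896e-03 1.96630965e+00]
0.012 3671 [[0.4482, 0.0721, 0.012], [0.5114, 0.1559, 0.0148], [0.597, 0.2205, 0.018]]
0.018 220 [[0.499, 0.1264, 0.018], [0.5847, 0.1623, 0.0192], [0.5977, 0.1883, 0.0239]]
0.05 806 [[0.4992, 0.1226, 0.0502], [0.5213, 0.1459, 0.0532], [0.5465, 0.1697, 0.0557]]
```

View pics/c.png

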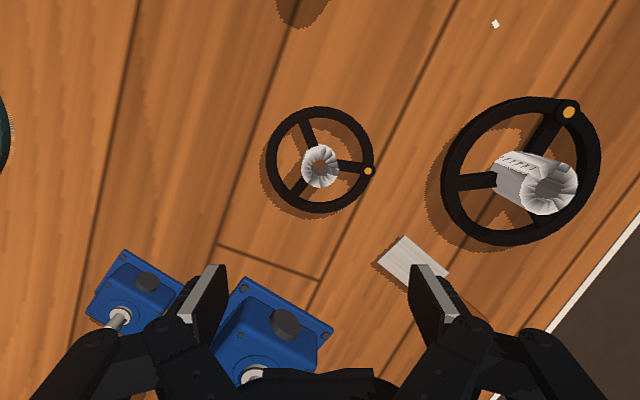

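The target wheel's hub is at (320,165) with its lug at (368,171). Its centre in the world is about (0.523, 0.146). Next I look at the key from above the shaft.

```bash
python3 -m handwheel '[[[0,0,0],[-0.05,-0.008,0.0088],0],[[0,0,0],[-0.05,-0.008,0.0088],0],[[0,0,0],[-0.05,-0.008,0.0088],0],[[0,0,0],[-0.05,-0.008,0.0088],0],[[0,0,0],[-0.05,-0.008,0.0088],0],[[0,0,0],[-0.05,-0.008,0.0088],0],[[0,0,0],[-0.05,-0.008,0.0088],0],[[0,0,0],[-0.05,-0.008,0.0088],0],[[0,0,0],[0,0,0],0],[[0,0,0],[0,0,0],0]]'
python3 - <<'E'
from h import *
p=get_image("wrist"); C=cloud(p); Z=C[...,2]
u,v=proj(p,[.555,-.16,.13])[0]; print(u,v)
u,v=int(u),int(v); v0=max(v-75,0);u0=max(u-75,0)
cv2.imwrite("pics/d.png",cv2.resize(p["color"][v0:v0+150,u0:u0+150],(600,600),interpolation=cv2.INTER_CUBIC)[...,::-1]); print(u0,v0)
near=np.hypot(C[...,0]-.555,C[...,1]+.16)<.04
for lo,hi in [(.097,.104),(.123,.13),(.14,.17),(.105,.12)]:
    m=(Z>lo)&(Z<hi)&near; print(lo,m.sum(),np.round([np.nanmin(C[m],0),np.nanmedian(C[m],0),np.nanmax(C[m],0)],4).tolist() if m.any() else 0)
m=(Z>.123)&(Z<.129)&near; print(np.round(C[m],4)[:60].tolist())
np.save("d.npy",C)
m=(Z>.082)&(Z<.09)&(np.hypot(C[...,0]-.555,C[...,1]+.16)<.1)
r=cv2.minAreaRect(C[m][:,:2].astype(np.float32)*1000); print(r)
E
```

```text
time: 3.4
ee_pos: [0.6125, -0.2359, 0.2324]
orientation: [-3.141, -0.002, 1.971]
wrist_force: [0.5, 0.0, 0.5]
grip_width: 0.0851
grasp_force: 0.0
284.87062146820176 77.82262339170013
209 2
0.097 1523 [[0.5341, -0.1893, 0.0974], [0.5588, -0.1626, 0.0999], [0.5786, -0.1446, 0.1037]]
0.123 91 [[0.5599, -0.18, 0.1244], [0.5665, -0.1752, 0.1261], [0.5707, -0.1566, 0.1298]]
0.14 786 [[0.5457, -0.1776, 0.14], [0.5579, -0.1662, 0.1448], [0.5673, -0.1562, 0.1649]]
0.105 27 [[0.5625, -0.1742, 0.1053], [0.5671, -0.1668, 0.1146], [0.5708, -0.1578, 0.1195]]
[[0.5607, -0.1569, 0.1286], [0.5614, -0.1572, 0.1255], [0.5635, -0.1586, 0.1246], [0.565, -0.1602, 0.1263], [0.5673, -0.166, 0.1252], [0.5673, -0.1675, 0.128], [0.5671, -0.1691, 0.1281], [0.5668, -0.1709, 0.1246], [0.5664, -0.1718, 0.1255], [0.5671, -0.1715, 0.1256], [0.5659, -0.1728, 0.1248], [0.5667, -0.1724, 0.1259], [0.5674, -0.1721, 0.1261], [0.568, -0.1719, 0.1255], [0.5649, -0.1739, 0.1267], [0.5656, -0.1737, 0.1261], [0.5662, -0.1734, 0.1254], [0.5669, -0.1731, 0.1259], [0.5677, -0.1728, 0.1269], [0.5684, -0.1725, 0.1268], [0.5638, -0.
[... 462 characters left out ...]
0.1259], [0.5682, -0.1741, 0.1263], [0.5689, -0.1738, 0.1267], [0.5695, -0.1736, 0.1257], [0.5628, -0.1772, 0.1253], [0.5635, -0.1769, 0.1248], [0.5643, -0.1765, 0.1264], [0.5649, -0.1763, 0.1253], [0.5656, -0.176, 0.1258], [0.5663, -0.1757, 0.1254], [0.5671, -0.1754, 0.1268], [0.5677, -0.1752, 0.125], [0.5684, -0.1749, 0.1249], [0.5691, -0.1745, 0.1261], [0.5698, -0.1742, 0.1256], [0.5705, -0.174, 0.1255], [0.5632, -0.1778, 0.1269], [0.5639, -0.1775, 0.1261], [0.5645, -0.1773, 0.1259], [0.5652, -0.177, 0.1259], [0.5659, -0.1767, 0.1253], [0.5667, -0.1763, 0.1271], [0.5673, -0.176, 0.1266]]
((556.5028686523438, -167.02499389648438), (116.12548065185547, 136.1662139892578), 76.95649719238281)
```

View pics/d.png

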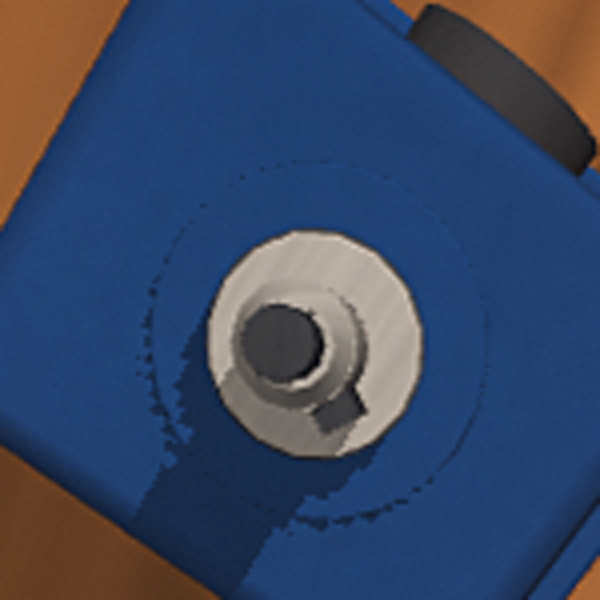

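The key shows at crop (340,405), with the shaft and collar centred near (300,345). I'll fit the shaft axis, the key angle and the wheel pose.

Run:
```python
from h import *
from scipy.optimize import least_squares
def circ(P,r=None):
    f=lambda q:np.hypot(P[:,0]-q[0],P[:,1]-q[1])-(q[2] if r is None else r)
    return least_squares(f,[*np.median(P,0),.02],loss='soft_l1',f_scale=.0005).x
D=np.load("d.npy"); Z=D[...,2]
near=np.hypot(D[...,0]-.556,D[...,1]+.166)<.035
h=lambda m: cv2.convexHull((D[m][:,:2]*1000).astype(np.float32))[:,0]/1000
col=(Z>.098)&(Z<.1025)&near; ha=h(col)
print("collar",cv2.minEnclosingCircle((ha*1000).astype(np.float32)),circ(ha,.022))
sh=(Z>.1385)&(Z<.1425)&near; print("shaft top",circ(h(sh)),sh.sum())
st=(Z>.160)&near; print("stud",cv2.minEnclosingCircle((h(st)*1000).astype(np.float32)))
wall=(Z>.104)&(Z<.138)&near
c=circ(ha,.022)[:2]
k=(Z>.124)&(Z<.1285)&near&(np.hypot(D[...,0]-c[0],D[...,1]-c[1])>.0118)
P=D[k][:,:2]; n,lab=cv2.connectedComponents(k.astype(np.uint8)); b=np.bincount(lab[k]).argmax(); P=D[lab==b][:,:2]
print("key",P.mean(0),np.degrees(np.arctan2(*(P.mean(0)-c)[::-1])),cv2.minAreaRect((P*1000).astype(np.float32)))
C=np.load("c.npy"); z=C[...,2]; nr=np.hypot(C[...,0]-.523,C[...,1]-.146)<.09
D=C
print("hub",circ(h((z>.0515)&(z<.057)&nr),.024), "rim",circ(h((z>.012)&(z<.018)&nr),.075))
im=cv2.cvtColor(cv2.imread("pics/c.png"),cv2.COLOR_BGR2HSV); m=(im[...,1]>150)&(im[...,2]>150)&nr&(z>.012)&(z<.024)
print("lug",np.median(C[m],0),m.sum())
```

```text
collar ((556.2597045898438, -167.00086975097656), 22.442373275756836) [ 0.55639604 -0.16694528  0.02      ]
shaft top [ 0.55633574 -0.16695267  0.01084663] 254
stud ((556.4360961914062, -166.86358642578125), 5.9236602783203125)
key [ 0.56690982 -0.1759379 ] -40.54094760430523 ((566.8405151367188, -175.88668823242188), (7.755207538604736, 4.194943904876709), 48.17244338989258)
hub [0.52280015 0.14603388 0.02      ] rim [0.52278394 0.1457871  0.02      ]
lug [0.58753553 0.16246312 0.01984699] 35
```

```bash
python3 -m handwheel '[[[0,0,0],[0.0484,0.0083,0],0],[[0,0,0],[0.0484,0.0083,0],0],[[0,0,0],[0.0484,0.0083,0],0],[[0,0,0],[0.0484,0.0083,0],0],[[0,0,0],[0.0484,0.0083,0],0],[[0,0,0],[0.0484,0.0083,0.02],0],[[0,0,0],[0.0484,0.0083,0.03],0],[[0,0,0],[0.0484,0.0083,0.04],0],[[0,0,0],[0,0,0],0],[[0,0,0],[0,0,0],0]]'
python3 - <<'E'
from h import *
s=sense(); T=R.from_euler('xyz',s["orientation"])
print(T.inv().apply(np.array([.5228,.146,.02])-s["ee_pos"]), s["orientation"],s["joint_positions"])
E
```

```text
time: 4.7
ee_pos: [0.5229, 0.1453, 0.144]
orientation: [3.141, 0.0, 1.973]
wrist_force: [0.4, -0.1, 0.1]
grip_width: 0.0853
grasp_force: 0.0
[7.96720410e-04 1.01225764e-04 1.24038461e-01] [3.14102635e+00 4.51449641e-04 1.97336838e+00] [ 1.43840822e-01  3.74094821e-01  1.73489761e+00 -3.39663180e-04
  1.03193729e+00 -2.58557155e-01]
```

```bash
python3 -m handwheel '[[[0,0,0],[0.001,0,0.04],0],[[0,0,0],[0,0,0.04],0],[[0,0,0],[0,0,0.03],0],[[0,0,0],[0,0,0.014],0],[[0,0,0],[0,0,0],0],[[0,0,0],[0,0,0],1],[[0,0,0],[0,0,0],1],[[0,0,0],[0,0,0],1],[[0,0,0],[0,0,0],1],[[0,0,0],[0,0,0],1],[[0,0,0],[0,0,0],1],[[0,0,0],[0,0,0],1]]' 50
python3 -m handwheel '[[[0,0,0],[0,0,0],1],[[0,0,0],[0,0,0],1],[[0,0,0],[0,0,-0.01],1],[[0,0,0],[0,0,-0.02],1],[[0,0,0],[0,0,-0.04],1],[[0,0,0],[0,0,-0.05],1],[[0,0,0],[0,0,-0.05],1],[[0,0,0],[0,0,-0.03],1],[[0,0,0],[0,0,0],1],[[0,0,0],[0,0,0],1]]'
python3 - <<'E'
from h import *
s=sense(); p=get_image("wrist"); save("e",p["color"]); print(s["orientation"],s["wrist_force"],s["moment"])
C=cloud(p); np.save("e.npy",C)
im=cv2.cvtColor(p["color"],cv2.COLOR_RGB2HSV); z=C[...,2]
m=(im[...,1]>150)&(im[...,2]>150)&(np.hypot(C[...,0]-.523,C[...,1]-.146)<.09)&(z>.13); print("lug",np.median(C[m],0),m.sum())
E
```

```text
time: 6.2
ee_pos: [0.5243, 0.1453, 0.0209]
orientation: [3.139, 0.001, 1.971]
wrist_force: [-0.2, 0.2, 6.0]
grip_width: 0.0468
grasp_force: 50.8
time: 7.45
ee_pos: [0.5213, 0.1449, 0.2179]
orientation: [-3.138, -0.001, 1.971]
wrist_force: [-0.3, 0.4, -6.2]
grip_width: 0.0465
grasp_force: 53.4
[-3.13846795e+00 -7.14437158e-04  1.97081496e+00] [-0.31337338  0.35325563 -6.22285354] [-0.00450926  0.06764521  0.01365687]
lug [0.58565886 0.16077338 0.21623414] 280
```

View pics/e.png

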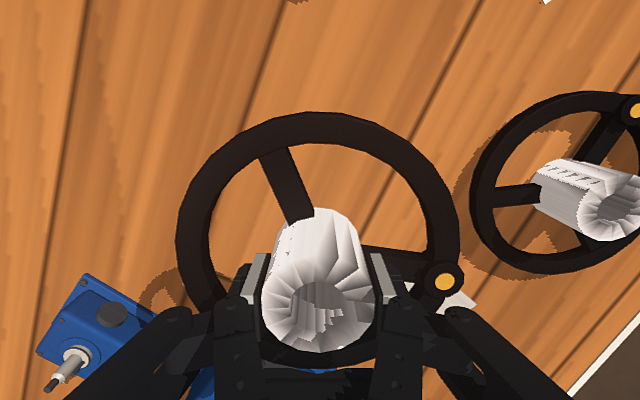

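The wheel is gripped well by the boss, lug at (445,281). I'll measure its pose in the tool.

```bash
cat > pose.py <<'E'
from h import *
from scipy.optimize import least_squares
def wheel(C,color,s):
    t=np.array(s["ee_pos"]); T=R.from_euler('xyz',s["orientation"]); L=(C-t)@T.as_matrix()
    rr=np.hypot(L[...,0],L[...,1]); zz=L[...,2]
    hsv=cv2.cvtColor(color,cv2.COLOR_RGB2HSV)
    m=(zz>0)&(zz<.012)&(rr<.085)&(rr>.05)&(hsv[...,2]<90)
    P=L[m]; A=np.c_[P[:,:2],np.ones(len(P))]; pl=np.linalg.lstsq(A,P[:,2],rcond=None)[0]
    # outer edge by angular bins
    a=np.round(np.arctan2(P[:,1],P[:,0])/.05).astype(int); r=np.hypot(P[:,0],P[:,1])
    E=np.array([P[a==k][r[a==k].argmax(),:2] for k in np.unique(a) if (a==k).sum()>8])
    c=least_squares(lambda q:np.hypot(E[:,0]-q[0],E[:,1]-q[1])-.075,[0,0],loss='soft_l1',f_scale=.0005).x
    m=(hsv[...,1]>150)&(hsv[...,2]>150)&(rr<.085)&(rr>.05)&(abs(zz)<.012)
    l=np.median(L[m],0); d=l[:2]-c
    print("rim plane",pl.round(4),"centre in tool",c.round(4),"lug tool",l.round(4),"lug ang tool deg",np.degrees(np.arctan2(d[1],d[0])).round(2))
    ct=T.apply([*c,0])+t; lw=T.apply(l)+t; print("world axis",ct.round(4),"key ang",np.degrees(np.arctan2(*(lw-ct)[1::-1])).round(2))
E
python3 - <<'E'
from pose import *
wheel(np.load("e.npy"),cv2.imread("pics/e.png")[...,::-1].copy(),sense())
E
```

```text
rim plane [ 0.0004 -0.0038  0.0055] centre in tool [-0.0011  0.0003] lug tool [-0.0109  0.0661  0.0008] lug ang tool deg 98.45
world axis [0.5217 0.1439 0.2173] key ang 14.47
```

```bash
python3 -m handwheel '[[[0,0,10],[0,0,0],1],[[0,0,10],[0,0,0],1],[[0,0,10],[0,0,0],1],[[0,0,10],[0,0,0],1],[[0,0,0],[-0.036,0.0155,0],1],[[0,0,0],[-0.036,0.0155,0],1],[[0,0,0],[-0.036,0.0155,0],1],[[0,0,0],[-0.036,0.0155,0],1],[[0,0,0],[-0.036,0.0155,0],1],[[0,0,0],[-0.036,0.0155,0],1],[[0,0,0],[-0.036,0.0155,0],1],[[0,0,0],[-0.036,0.0155,0],1]]'
python3 -m handwheel '[[[0,0,0],[0,0,0],1],[[0,0,0],[0,0,0],1],[[0,0,0],[0,0,0],1]]'
python3 - <<'E'
from pose import *
for i in range(3):
    s=sense(); p=get_image("wrist"); wheel(cloud(p),p["color"],s); print(s["ee_pos"],s["orientation"],s["wrist_force"])
    T=R.from_euler('xyz',s["orientation"]); print("to stem in tool",T.inv().apply(np.array([.5564,-.167,.19])-s["ee_pos"]))
print(s["joint_positions"])
E
```

```text
time: 9.0
ee_pos: [0.5555, -0.1674, 0.2169]
orientation: [-3.137, -0.001, 1.272]
wrist_force: [-0.0, 1.1, -7.0]
grip_width: 0.0469
grasp_force: 53.4
time: 9.38
ee_pos: [0.5561, -0.1654, 0.2184]
orientation: [-3.139, -0.0, 1.273]
wrist_force: [0.2, 0.7, -5.7]
grip_width: 0.0467
grasp_force: 53.4
rim plane [ 0.0001 -0.0044  0.0052] centre in tool [-0.0004  0.0014] lug tool [-0.0104  0.0673  0.0005] lug ang tool deg 98.6
world axis [ 0.5574 -0.1662  0.2184] key ang -25.64
[ 0.55609357 -0.16542171  0.21843966] [-3.13928587e+00 -4.86276982e-04  1.27345736e+00] [ 0.1894881   0.66952088 -5.70878461]
to stem in tool [-0.00143308  0.00082099  0.02843715]
rim plane [-0.0001 -0.0043  0.0053] centre in tool [-0.0005  0.0014] lug tool [-0.0105  0.0672  0.0006] lug ang tool deg 98.56
world axis [ 0.5575 -0.1664  0.2188] key ang -25.58
[ 0.55635009 -0.16545104  0.21877697] [-3.14002604e+00 -3.05686714e-04  1.27375424e+00] [ 0.07340097  1.47150358 -5.32440039]
to stem in tool [-0.00147531  0.00054618  0.0287757 ]
rim plane [ 0.0002 -0.0042  0.0053] centre in tool [-0.0006  0.0014] lug tool [-0.0106  0.0671  0.0007] lug ang tool deg 98.66
world axis [ 0.5577 -0.1665  0.219 ] key ang -25.68
[ 0.55652714 -0.16557002  0.2190494 ] [-3.14058188e+00 -1.61034009e-04  1.27376460e+00] [-0.56393171 -0.33997598 -6.66722485]
to stem in tool [-0.00140925  0.00032632  0.02904886]
[-4.08141563e-01  3.42923130e-01  1.56758486e+00  5.08541421e-05
  1.23210706e+00 -1.11126840e-01]
```

```bash
python3 -m handwheel '[[[0,0,0],[-0.0008,-0.0003,0.01],1],[[0,0,0],[0,0,0.012],1],[[0,0,0],[0,0,0.012],1],[[0,0,0],[0,0,0.012],1],[[0,0,0],[0,0,0.004],1],[[0,0,0],[0,0,0],1],[[0,0,0],[0,0,0],1]]'
python3 -m handwheel '[[[0,0,0],[0,0,0.004],1],[[0,0,0],[0,0,0.004],1],[[0,0,0],[0,0,0],1],[[0,0,0],[0,0,0],1]]'
```

```text
time: 10.4
ee_pos: [0.5567, -0.1675, 0.1699]
orientation: [3.141, 0.0, 1.273]
wrist_force: [-0.2, -0.5, -5.6]
grip_width: 0.0464
grasp_force: 53.4
time: 10.9
ee_pos: [0.5563, -0.1673, 0.1614]
orientation: [-3.141, 0.0, 1.273]
wrist_force: [0.2, 0.7, -5.8]
grip_width: 0.0467
grasp_force: 53.5
```

```bash
python3 -m handwheel '[[[0,0,0],[0,0,0.003],1],[[0,0,0],[0,0,0.001],1],[[0,0,0],[0,0,0],1],[[0,0,0],[0,0,0],1]]'
```

```text
time: 11.4
ee_pos: [0.556, -0.1671, 0.1571]
orientation: [-3.141, -0.0, 1.273]
wrist_force: [-0.7, 1.6, -5.8]
grip_width: 0.0466
grasp_force: 53.3
```

```bash
python3 -m handwheel '[[[0,0,0],[0,0,0.003],1],[[0,0,0],[0,0,0.002],1],[[0,0,0],[0,0,0.001],1],[[0,0,0],[0,0,0],1],[[0,0,0],[0,0,0],1]]'; python3 -m handwheel '[[[0,0,0],[0,0,0.001],1],[[0,0,0],[0,0,0.001],1],[[0,0,0],[0,0,0],1],[[0,0,0],[0,0,0],1]]'
```

```text
time: 12.02
ee_pos: [0.556, -0.1671, 0.1512]
orientation: [-3.141, -0.0, 1.273]
wrist_force: [-1.4, 2.8, -6.0]
grip_width: 0.0466
grasp_force: 53.4
time: 12.52
ee_pos: [0.5561, -0.1671, 0.1494]
orientation: [-3.141, -0.0, 1.273]
wrist_force: [-3.4, 3.4, -3.9]
grip_width: 0.0467
grasp_force: 53.6
```

```bash
python3 -m handwheel '[[[0,0,0],[0,0,0.001],1],[[0,0,0],[0,0,0],1],[[0,0,0],[0,0,0],1]]'
```

```text
time: 12.9
ee_pos: [0.5561, -0.1671, 0.1484]
orientation: [-3.141, -0.0, 1.273]
wrist_force: [-1.9, 4.0, -3.9]
grip_width: 0.0464
grasp_force: 53.6
```

```bash
python3 -m handwheel '[[[0,0,0],[0.0005,-0.0006,0],1],[[0,0,0],[0,0,0],1],[[0,0,0],[0,0,0.0005],1],[[0,0,0],[0,0,0],1],[[0,0,0],[0,0,0],1]]'; python3 -m handwheel '[[[0,0,0],[0,0,0.001],1],[[0,0,0],[0,0,0],1],[[0,0,0],[0,0,0],1]]'
```

```text
time: 13.52
ee_pos: [0.5561, -0.1669, 0.148]
orientation: [3.141, 0.0, 1.273]
wrist_force: [-1.7, 2.5, -5.0]
grip_width: 0.0467
grasp_force: 53.5
time: 13.9
ee_pos: [0.5562, -0.1668, 0.147]
orientation: [3.141, 0.0, 1.273]
wrist_force: [-0.7, 0.8, -5.0]
grip_width: 0.0465
grasp_force: 53.5
```

```bash
python3 -m handwheel '[[[0,0,0],[0,0,0.0007],1],[[0,0,0],[0,0,0],1],[[0,0,0],[0,0,0],1]]';  python3 -m handwheel '[[[0,0,0],[0,0,0.0007],1],[[0,0,0],[0,0,0],1],[[0,0,0],[0,0,0],1]]'
```

```text
time: 14.28
ee_pos: [0.5562, -0.1668, 0.1467]
orientation: [3.141, 0.0, 1.273]
wrist_force: [-2.4, 1.0, -0.4]
grip_width: 0.0463
grasp_force: 53.8
time: 14.65
ee_pos: [0.5562, -0.1668, 0.1462]
orientation: [3.141, 0.0, 1.273]
wrist_force: [-4.0, 2.9, 5.1]
grip_width: 0.0465
grasp_force: 54.4
```

```bash
python3 -m handwheel '[[[0,0,0],[0,0,-0.0003],1],[[0,0,3],[0,0,0],1],[[0,0,3],[0,0,0],1],[[0,0,3],[0,0,0],1],[[0,0,2],[0,0,0],1],[[0,0,0],[0,0,0],1],[[0,0,0],[0,0,0],1]]'; python3 -m handwheel '[[[0,0,2],[0,0,0],1],[[0,0,0],[0,0,0],1],[[0,0,0],[0,0,0],1]]';python3 -m handwheel '[[[0,0,2],[0,0,0],1],[[0,0,0],[0,0,0],1],[[0,0,0],[0,0,0],1]]'
```

```text
time: 15.52
ee_pos: [0.5558, -0.1667, 0.1454]
orientation: [-3.141, 0.0, 1.081]
wrist_force: [-0.1, -0.5, -6.4]
grip_width: 0.0466
grasp_force: 53.4
time: 15.9
ee_pos: [0.5559, -0.1667, 0.1459]
orientation: [3.142, 0.0, 1.046]
wrist_force: [-0.2, -0.3, -7.0]
grip_width: 0.0467
grasp_force: 53.4
time: 16.27
ee_pos: [0.5559, -0.1666, 0.1459]
orientation: [3.142, 0.0, 1.011]
wrist_force: [-0.2, 0.1, -6.4]
grip_width: 0.0463
grasp_force: 53.4
```

```bash
python3 -m handwheel '[[[0,0,0],[0,0,0.001],1],[[0,0,0],[0,0,0.001],1],[[0,0,0],[0,0,0],1],[[0,0,0],[0,0,0],1]]'
python3 - <<'E'
from h import *
s=sense();print(s["moment"],s["wrist_force"])
E
python3 -m handwheel '[[[0,0,0],[0,0,0.001],1],[[0,0,0],[0,0,0.001],1],[[0,0,0],[0,0,0],1],[[0,0,0],[0,0,0],1]]'
python3 - <<'E'
from h import *
s=sense();print(s["moment"],s["wrist_force"])
E
```

```text
time: 16.77
ee_pos: [0.5559, -0.1667, 0.1438]
orientation: [-3.142, 0.0, 1.011]
wrist_force: [-0.4, -0.4, -5.8]
grip_width: 0.0464
grasp_force: 53.4
[-0.00662162  0.01812715 -0.00347499] [-0.40653524 -0.38183777 -5.81526399]
time: 17.27
ee_pos: [0.5559, -0.1667, 0.1418]
orientation: [-3.142, 0.0, 1.011]
wrist_force: [0.1, -0.9, -5.5]
grip_width: 0.0464
grasp_force: 53.4
[ 0.01788073 -0.04614575 -0.01051028] [ 0.12575021 -0.94115792 -5.53887033]
```

Engaged freely on the key. I'll lower it under control; home is at TCP z of about 0.1205.

```bash
python3 -m handwheel '[[[0,0,0],[0,0,0.002],1],[[0,0,0],[0,0,0.002],1],[[0,0,0],[0,0,0.002],1],[[0,0,0],[0,0,0.002],1],[[0,0,0],[0,0,0],1],[[0,0,0],[0,0,0],1]]'
```

```text
time: 18.02
ee_pos: [0.5559, -0.1667, 0.1339]
orientation: [3.142, 0.0, 1.011]
wrist_force: [-0.0, 0.4, -5.5]
grip_width: 0.0465
grasp_force: 53.4
```

```bash
python3 -m handwheel '[[[0,0,0],[0,0,0.002],1],[[0,0,0],[0,0,0.002],1],[[0,0,0],[0,0,0.002],1],[[0,0,0],[0,0,0.002],1],[[0,0,0],[0,0,0],1],[[0,0,0],[0,0,0],1]]'
```

```text
time: 18.77
ee_pos: [0.556, -0.1667, 0.1258]
orientation: [3.142, 0.0, 1.011]
wrist_force: [-0.8, -0.4, -5.3]
grip_width: 0.0466
grasp_force: 53.4
```

```bash
python3 -m handwheel '[[[0,0,0],[0,0,0.002],1],[[0,0,0],[0,0,0.0015],1],[[0,0,0],[0,0,0.0005],1],[[0,0,0],[0,0,0],1],[[0,0,0],[0,0,0],1]]';python3 -m handwheel '[[[0,0,0],[0,0,0.0007],1],[[0,0,0],[0,0,0],1],[[0,0,0],[0,0,0],1]]'
```

```text
time: 19.4
ee_pos: [0.556, -0.1667, 0.1219]
orientation: [3.142, 0.0, 1.011]
wrist_force: [0.1, 0.1, -5.7]
grip_width: 0.0465
grasp_force: 53.4
time: 19.77
ee_pos: [0.5559, -0.1667, 0.1211]
orientation: [3.142, 0.0, 1.011]
wrist_force: [0.3, 0.8, -5.4]
grip_width: 0.0467
grasp_force: 53.4
```

```bash
python3 -m handwheel '[[[0,0,0],[0,0,0.0006],1],[[0,0,0],[0,0,0],1],[[0,0,0],[0,0,0],1]]'
```

```text
time: 20.15
ee_pos: [0.556, -0.1667, 0.121]
orientation: [3.141, 0.0, 1.011]
wrist_force: [-2.7, 1.5, 1.6]
grip_width: 0.0465
grasp_force: 54.1
```

Seated on the collar with about 7 N of contact force. Now I release and retreat straight up.

```bash
python3 -m handwheel '[[[0,0,0],[0,0,0],0.4],[[0,0,0],[0,0,0],0.2],[[0,0,0],[0,0,0],0],[[0,0,0],[0,0,0],0],[[0,0,0],[0,0,0],0],[[0,0,0],[0,0,0],0],[[0,0,0],[0,0,0],0],[[0,0,0],[0,0,0],0]]'
python3 -m handwheel '[[[0,0,0],[0,0,-0.01],0],[[0,0,0],[0,0,-0.02],0],[[0,0,0],[0,0,-0.03],0],[[0,0,0],[0,0,-0.04],0],[[0,0,0],[0,0,-0.04],0],[[0,0,0],[0,0,0],0],[[0,0,0],[0,0,0],0]]'
python3 - <<'E'
from h import *
p=get_image("wrist"); C=cloud(p); Z=C[...,2]; rr=np.hypot(C[...,0]-.5564,C[...,1]+.167)
hsv=cv2.cvtColor(p["color"],cv2.COLOR_RGB2HSV)
m=(rr>.061)&(rr<.073)&(Z>.1)&(Z<.16)&(hsv[...,2]<90); P=C[m]; print("rim z (home .116)",np.median(P[:,2]),np.linalg.lstsq(np.c_[P[:,:2],np.ones(len(P))],P[:,2],rcond=None)[0])
m=(rr<.023)&(rr>.014)&(Z>.148)&(Z<.165); print("hub top (home .154)",np.median(C[m][:,2]))
m=(hsv[...,1]>150)&(hsv[...,2]>150)&(rr<.08)&(rr>.055)&(Z>.1); print("lug (z .120)",np.median(C[m],0))
save("f",p["color"])
E
```

```text
time: 21.15
ee_pos: [0.5559, -0.1667, 0.1205]
orientation: [3.142, 0.0, 1.011]
wrist_force: [-0.4, -0.3, -0.4]
grip_width: 0.0856
grasp_force: 0.0
time: 22.02
ee_pos: [0.5556, -0.1665, 0.2607]
orientation: [3.142, 0.0, 1.011]
wrist_force: [0.5, -0.6, 0.4]
grip_width: 0.0853
grasp_force: 0.0
rim z (home .116) 0.11480967760158023 [0.00839966 0.00538819 0.1107102 ]
hub top (home .154) 0.15287911378175886
lug (z .120) [ 0.60699253 -0.21078717  0.11947297]
```

View pics/f.png

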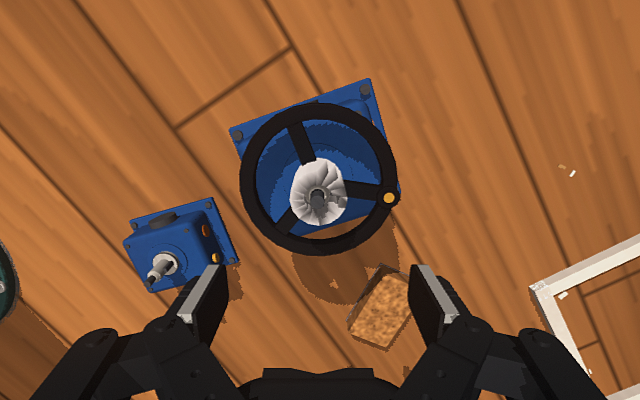

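The wheel sits level and home, hub at (318,192) and lug at (389,198). The gripper is clear, so I'm handing in.

```bash
python3 -c "
from plant import *
print(job_done())"
```

```text
the job is handed in; nothing more can be done
None
```

The handwheel is fully home on the collar with its keyway on the key, it has been released with the gripper clear, and the job was handed in at about 22 s.

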